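# Release the ratchet follower of a desk file rack and set it back

### The arm

A 6-joint arm with a two-finger parallel gripper is mounted at the origin on the work surface. World frame = base frame: x ahead of the robot, y to its left, z up, the work surface at z = 0. Lengths are in m, angles in rad, forces in N, time in s.
With the tool pointing down it reaches from about 0.35 to 0.775 m from the base axis. Payload 7.3 kg.
Tool frame: the origin (TCP) lies where the fingers leave the gripper's body, on its centre line; the fingertips stand 66 mm ahead of it and the grasp point (between the pads) lies 47 mm ahead of it (robot.tips_ahead is the distance from the TCP to the fingertips, in m); z points along the fingers, y is the line along which they close (so a half turn about z gives the same grasp; the last joint's range is limited). The gripper opens to 92 mm and grips with 3 to 60 N. Pads are 19 mm wide; open, the fingers measure 130 mm over their backs; the gripper's body (75 mm by 190 mm) begins 47 mm behind the grasp point.
Start: joints at [1.131, 0.342, 1.524, -0, 1.275, -0.146], TCP at [0.152, 0.503, 0.292] pointing down, gripper open.
Joint ranges: [-2.53, 2.53], [-0.77, 2.02], [0.04, 2.7], [-1, 4.14], [0.28, 2.66], [-3.11, 3.11]. Speed limits (rad/s): [2.57, 2.57, 3.14, 3.14, 3.14, 3.14].

### API

Orientations are given as [roll, pitch, yaw] about the fixed x, y, z axes, in that order (R = Rz(yaw) Ry(pitch) Rx(roll)).
In Python, from cell import robot gives the robot as it stands.
- The arm moves only by the shell command python3 -m inch 'ROWS' [FORCE]. ROWS is a JSON object of lists of equal length, an entry for each row: "travel": the shift along the tool's x, y, z in mm, a list of three; "turn": the turn about the tool's z in units of 5 degrees (1.0 is 5 degrees); "claw": the closure, from -1 (fully open) to 1 (shut). A call has 1 to 12 rows; each row is the pose to reach, as a shift and turn from the pose commanded when the call began, along the tool's axes at that moment; what a row does not reach only later rows make up. A row lasts 1/10 s, in which the tool goes at most 50 mm and 8.59 degrees, less where a joint would pass 70% of its speed; a pose out of reach is approached as far as the arm can. A call with a gripper value outside its range is refused whole. The fingers move at their own pace and stop on an object; FORCE is the grip in N (left out, the last holds). Time passes only in rows, so rows that repeat a pose let the fingers close. It gives the time, the measured TCP pose, the force, the opening and the grip force at its end, in the units of the state.
- robot.observe(): the state, without advancing time (a new reading comes with each control period).
- robot.read_camera(name): name is "scene" or "top" or "wrist"; returns a dict with "pixels" (384x512x3 uint8, red, green, blue), "fx", "fy", "cx", "cy" (pixels), "cam_to_world" (4x4, takes a point from camera to world coordinates). Camera axes: x right, y down, z forward; pixel columns grow to the right and rows downward; lengths in m; the calibration is good to about 2 mm. A picture is of the moment at which its call begins. There is no depth.
- robot.hand_in(): hands the job in; it is judged then, once.
The state is a dict: "time": time; "qpos": joint angles; "qvel": joint speeds; "joint_efforts": joint torques, N m; "tool_pos": TCP position; "tool_rot": TCP orientation; "contact_force": force on the tool from outside, world axes, zero at the start; "torque": the same for the moment, N m; "opening": finger opening in m; "grip_force": force on a finger pad.
Only numpy, scipy, OpenCV 4.12 (cv2) and the standard library are available. Lean on these libraries where they do the work, as an engineer would, in place of code of your own. Each camera call takes 0.05 s, during which the arm holds its last target. There are 200 camera calls.

### The job

Make room in the desk-top file rack: flip the follower's ratchet pawl over backward to release it, slide the follower back until it is fully home against the rear stops, then flip the pawl down again so that it is ready to ratchet. The pawl may be caught under a hooked tooth; if it does not lift easily, ease the follower a little towards the box files first, never force it. Leave the three box files standing where they are and do not disturb the mug.

Things in the scene. Friction and masses are not known exactly. Their poses are not given: they have to be found in the camera images.
- rack: White steel file rack fixed on the desk, no side walls: base 190 mm wide (its x), 400 long (its y), 12 thick; origin at the centre of the underside, z up. Forward = +y: end plate 137 mm high, box files. Backward = -y: two low stops, 34 mm high. A steel bar with three hooked saw teeth runs along x = 0 under the follower (tops 32 mm high); where its teeth lie along y varies by some mm.
- follower (a joint): Slide of the follower, m, growing backward: -0.003 to 0 at the start, 0.105 home against the rear stops. About 5 N of friction; it stays where left. Pawl down: it moves forward only, the pawl riding over the teeth. Its frame behind the plate: skids at |x| = 55 mm, up to 28 mm high; cheeks at |x| = 20 mm, up to 58 mm high.
- plate_top (a point): Middle of the top edge of the follower's upright white plate (180 mm wide, 4 mm thick, top 114 mm above the desk, facing the box files), at half thickness; moves with the follower. Behind the plate at either side (|x| 35 to 90 mm, 3 to 70 mm behind it) there is free room above 40 mm height from which to push it forward.
- pawl (a joint): Pawl angle about its level pivot, rad: 0 down in the teeth, 1.15 flipped back (push the handle backward). Falls to either side by its weight (under 1 N at the handle) and stays; pushed further there, it moves the follower. Caught under a tooth's hook it stays below 0.1 however hard pushed, till the follower is eased forward 0 to 8 mm (varies; some mm more is harmless).
- pawl_pivot (a point): The pawl's pivot, 75 mm behind the plate's mid-plane, x = 0, 45 mm above the desk; moves with the follower. Below it is the arm with the pin, 50 mm ahead of the pivot.
- handle_bar (a point): Centre of the black cross bar of the pawl's T handle: bar 50 mm along the rack's x, 16 mm thick, 100 mm from the pivot, on a 10 mm square shank. Pawl down: 42 mm forward of the pivot, 136 mm above the desk, 33 mm behind the plate's mid-plane. Flipped back: 65 mm behind the pivot, 121 mm above the desk.
- file0_mid (a point): Centre (half-way up) of the box file next to the end plate: loose upright box 155 mm (rack's x) by 42 mm thick by 120 mm high, 0.3 to 0.65 kg. Bystander.
- file1_mid (a point): Centre of the middle box file, same size. Bystander.
- file2_mid (a point): Centre of the box file nearest the follower, same size; 7 to 18 mm of clear gap to the follower's plate at the start. Bystander.
- mug: White mug, 80 mm wide, 95 mm high, standing on the desk beyond the rack's forward end; origin at the centre of its underside. Bystander.
Things that resemble listed ones, but are neither listed nor needed, are in the scene too. What is shaped like the part that bears file0_mid but green or purple is not meant.

How it is judged:
By the outcome, as a careful person would: the job done as asked, in the order asked, and still so for the second after the job is handed in, with the robot touching nothing.
It also fails if it takes over 51 s, if anything falls off the work surface, if the arm or the gripper's body presses on something with over 40 N, if the wrist force passes 120 N, or if a joint passes its speed limit or range.

## Working session

There is one attempt and no reset: what is moved stays moved. The work goes in short steps, Python scripts to look and compute and a shell command to move; the robot and the scene stay as the last step left them, time stands still between calls to the robot, and variables do not carry over. Pictures are saved under pics/ and viewed, at most 10 in all, crops included, and the job is handed in when it is done.

```bash
mkdir -p pics; ls
python3 - <<'E'
from cell import robot
import cv2,numpy as np
ims=[]
for n in("scene","top"):
    c=robot.read_camera(n);np.savez(f"pics/{n}0.npz",**c)
    cv2.imwrite(f"pics/{n}0.png",cv2.resize(c["pixels"][:,:,::-1],(768,576)))
    print(n,c["fx"],c["cx"],c["cy"],np.round(c["cam_to_world"],3).tolist())
o=robot.observe();print(o)
E
```

```text
pics
scene 380.7688456854377 253.61312370774135 197.8420160054156 [[0.46, 0.479, -0.748, 1.25], [0.888, -0.243, 0.39, -0.068], [0.005, -0.844, -0.537, 0.628], [0.0, 0.0, 0.0, 1.0]]
top 353.489726874948 251.41131809380258 191.0215305397515 [[0.024, -0.986, 0.167, 0.41], [-0.999, -0.03, -0.037, 0.308], [0.041, -0.166, -0.985, 0.957], [0.0, 0.0, 0.0, 1.0]]
{'time': 0.1, 'qpos': array([ 1.13103579e+00,  3.42664081e-01,  1.52488880e+00,  1.60497450e-05,
        1.27540224e+00, -1.45993723e-01]), 'qvel': array([ 7.15066400e-05, -5.76437396e-04, -1.76754909e-03, -2.21471227e-03,
        1.39807481e-03, -1.44580786e-03]), 'joint_efforts': array([ 5.92791930e-04, -4.32004058e+01, -2.44694352e+01,  7.18832575e-02,
        5.25955518e-02, -6.79345749e-05]), 'tool_pos': array([0.15187878, 0.50227976, 0.29162008]), 'tool_rot': array([-3.14024692e+00, -2.13390195e-04,  2.84782101e+00]), 'contact_force': array([-0.77778919, -0.26824757, -0.16758595]), 'torque': array([ 0.01182712, -0.04259424, -0.03664456]), 'grip_force': 0.0, 'opening': 0.09167047620818669}
```

View pics/scene0.png

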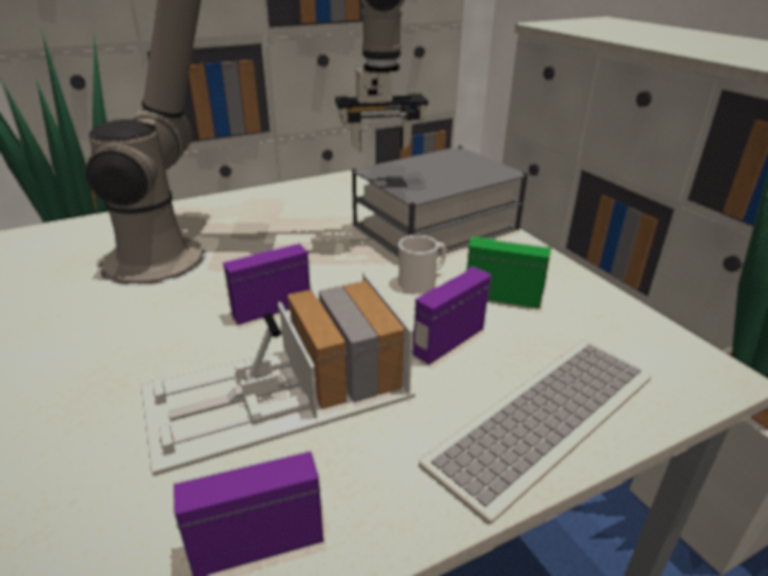

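View pics/top0.png

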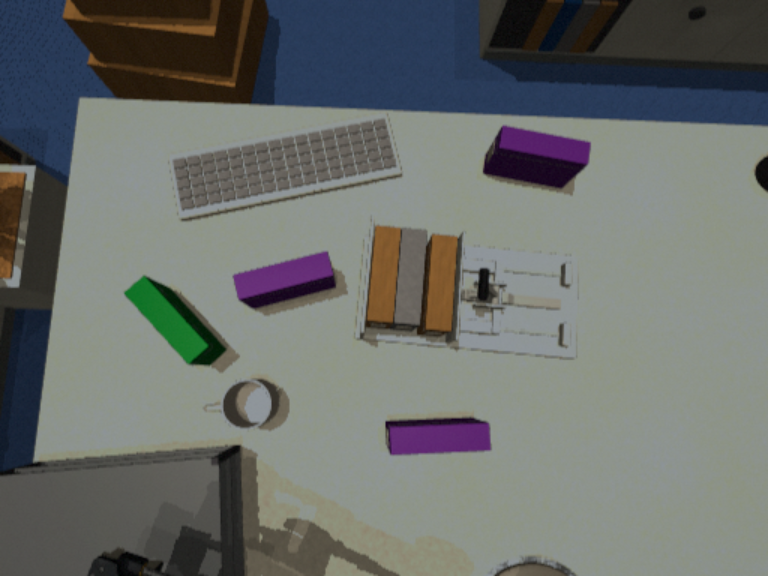

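The scene picture shows the rack at (275,385), with its T handle at (270,325) and the plate at (298,355). The top picture shows the plate edge from (463,233) to (457,348), the black bar at (484,284), the three files at (385,275), (411,278) and (441,284), and the mug at (250,403). Next I'll crop in closer.

```bash
cat > h.py <<'E'
import numpy as np,cv2
def ray(c,u,v):
    M=c["cam_to_world"];d=M[:3,:3]@np.array([(u-c["cx"])/c["fx"],(v-c["cy"])/c["fy"],1.]);return M[:3,3],d/np.linalg.norm(d)
def onz(c,u,v,z):
    o,d=ray(c,u,v);return o+d*(z-o[2])/d[2]
def two(a,p,b,q):
    o1,d1=ray(a,*p);o2,d2=ray(b,*q)
    s=np.linalg.lstsq(np.c_[d1,-d2],o2-o1,rcond=None)[0];x,y=o1+s[0]*d1,o2+s[1]*d2
    return (x+y)/2,np.linalg.norm(x-y)
def proj(c,P):
    M=np.linalg.inv(c["cam_to_world"]);p=M[:3,:3]@P+M[:3,3];return c["fx"]*p[0]/p[2]+c["cx"],c["fy"]*p[1]/p[2]+c["cy"]
E
python3 - <<'E'
from h import *
t=dict(np.load("pics/top0.npz"));s=dict(np.load("pics/scene0.npz"))
def dark(c,x0,x1,y0,y1,th=45):
    m=(c["pixels"].max(2)<th).astype(np.uint8);k=np.zeros_like(m);k[y0:y1,x0:x1]=m[y0:y1,x0:x1]
    n,l,st,ce=cv2.connectedComponentsWithStats(k);i=1+st[1:,4].argmax();print(st[i],ce[i]);return ce[i]
a=dark(t,305,340,170,210);b=dark(s,165,195,200,230)
print("bar",two(t,a,s,b),onz(t,*a,.136))
for n,u,v,z in(("pl+",463,233,.114),("pl-",457,348,.114),("rear+",577,253,.012),("rear-",576,357,.012),("f2a",455,236,.132),("f2b",433,236,.132),("mug",250,403,.095)):print(n,onz(t,u/1.5,v/1.5,z).round(4))
A=cv2.resize(t["pixels"][135:245,230:395,::-1],None,fx=4.8,fy=4.8,interpolation=2)
cv2.imwrite("pics/crop.png",A)
E
```

```text
[319 179  11  22 142] [322.27464789 190.0915493 ]
[176 209  11  15  71] [180.84507042 216.07042254]
bar (array([0.55740907, 0.10956082, 0.13588669]), np.float64(0.0011367065104196615)) [0.55720539 0.10904196 0.136     ]
pl+ [0.6476 0.1368 0.114 ]
pl- [0.4582 0.1472 0.114 ]
rear+ [ 0.6454 -0.0971  0.012 ]
rear- [ 0.4534 -0.0875  0.012 ]
f2a [0.6371 0.1535 0.132 ]
f2b [0.6358 0.1892 0.132 ]
mug [0.3647 0.472  0.095 ]
```

View pics/crop.png

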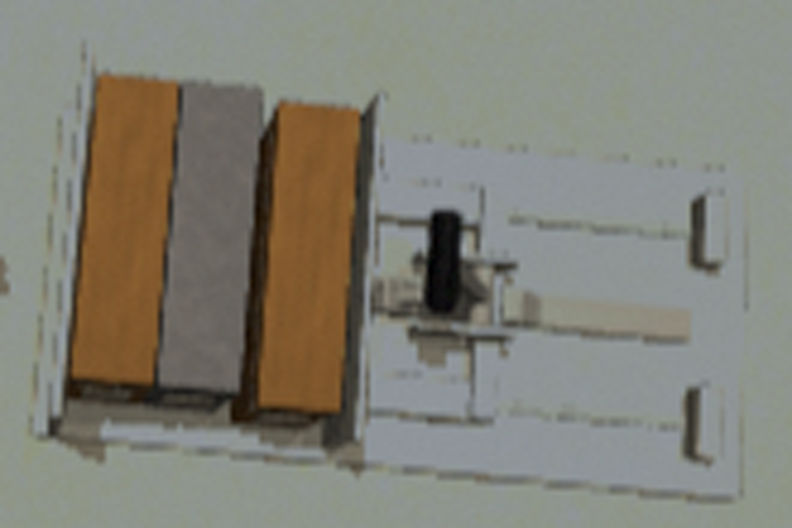

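Candidates: the black T bar at top (484,284) is the handle bar. The cream toothed bar at (532,300) and the cheeks are not. The files are the orange/grey/orange row; the purple boxes at (540,157), (285,280) and (438,437) and the green one at (175,320) are decoys. The crop confirms the black bar right behind the white plate, with a gap of about 14 mm between plate and file. The bar is at (0.557,0.110,0.136) and the rack yaw is about -3°.

```bash
python3 -m inch '{"travel":[[-500,-258,0],[-500,-258,0],[-500,-258,0],[-500,-258,0],[-500,-258,0],[-500,-258,0],[-500,-258,0],[-500,-258,0],[-500,-258,0],[-500,-258,20],[-500,-258,30],[-500,-258,40]],"turn":[0,0,0,-0.5,-1,-1.5,-2,-2.4,-2.8,-2.8,-2.8,-2.8],"claw":[-1,-0.5,0,0.13,0.13,0.13,0.13,0.13,0.13,0.13,0.13,0.13]}' 10
```

```text
time: 1.3
tool_pos: [0.5584, 0.1074, 0.251]
tool_rot: [-3.141, 0.001, 3.089]
contact_force: [-0.1, 1.4, 0.6]
opening: 0.0401
grip_force: 0.0
```

```bash
cat > snap.py <<'E'
import sys
from cell import robot
from h import *
n,name=sys.argv[1:3];c=robot.read_camera(n);np.savez(f"pics/{name}.npz",**c)
cv2.imwrite(f"pics/{name}.png",cv2.resize(c["pixels"][:,:,::-1],(768,576)))
o=robot.observe();print(o["time"],o["tool_pos"].round(4),o["contact_force"].round(1))
E
python3 snap.py wrist w1; python3 -c "
from h import *
c=dict(np.load('pics/w1.npz'))
print(proj(c,np.array([.5574,.1096,.136])),c['cam_to_world'].round(3))"
```

```text
1.35 [0.5576 0.1071 0.248 ] [-0.5 -1.9 -2.6]
(np.float64(259.2700499931001), np.float64(209.85217557043316)) [[ 0.053  0.951  0.304  0.475]
 [ 0.999 -0.051 -0.016  0.111]
 [ 0.     0.304 -0.953  0.344]
 [ 0.     0.     0.     1.   ]]
```

View pics/w1.png

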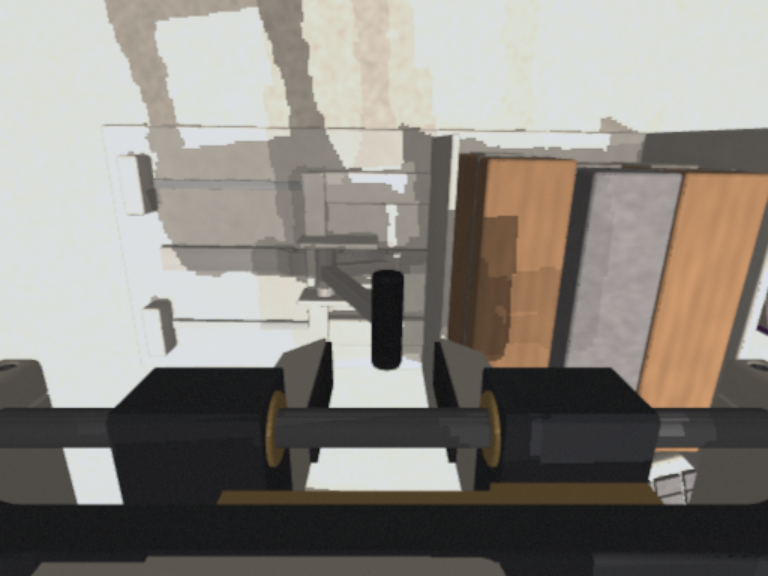

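The wrist view shows the black bar at (387,318), midway between the fingers and where predicted. The plate's top edge is at about x=447, with clear space before file2 at about x=480. I'll descend to straddle the bar.

```bash
python3 -c "
from h import *
c=dict(np.load('pics/w1.npz'))
for u,v,z in((457,137,.114),(438,137,.114),(484,158,.132)):print(onz(c,u/1.5,v/1.5,z))"
python3 -m inch '{"travel":[[0,2,20],[0,2,40],[0,2,50],[0,2,55],[0,2,55]],"turn":[0,0,0,0,0],"claw":[0.13,0.13,0.13,0.13,0.13]}'
```

```text
[0.47402831 0.14755031 0.114     ]
[0.47353209 0.13820257 0.114     ]
[0.48397075 0.15706036 0.132     ]
time: 1.85
tool_pos: [0.5556, 0.1133, 0.197]
tool_rot: [3.142, -0.001, 3.093]
contact_force: [-0.5, 0.1, 0.7]
opening: 0.0401
grip_force: 0.0
```

```bash
python3 -m inch '{"travel":[[0,-2,0],[0,-3,0],[0,-3,3],[0,-3,4]],"turn":[0,0,0,0],"claw":[0.48,0.48,0.48,0.48]}'
python3 -m inch '{"travel":[[0,-3,0],[0,-6,0],[0,-9,0],[0,-9,0]],"turn":[0,0,0,0],"claw":[0.48,0.48,0.48,0.48]}'
```

```text
time: 2.25
tool_pos: [0.5558, 0.1097, 0.1933]
tool_rot: [3.141, 0.0, 3.092]
contact_force: [-0.4, 0.4, -0.1]
opening: 0.0238
grip_force: 0.0
time: 2.65
tool_pos: [0.5555, 0.1016, 0.1935]
tool_rot: [3.139, 0.001, 3.091]
contact_force: [-0.4, 6.4, 1.5]
opening: 0.0239
grip_force: 3.0
```

6.4 N after about 4 mm of bar travel means the pawl is caught. I'll ease the follower forward about 5 mm and retry.

```bash
python3 -m inch '{"travel":[[0,6,0],[0,12,0],[0,15,0],[0,17,0],[0,17,0],[0,17,0]],"turn":[0,0,0,0,0,0],"claw":[0.48,0.48,0.48,0.48,0.48,0.48]}'
python3 -m inch '{"travel":[[0,-6,0],[0,-11,0],[0,-14,0],[0,-16,0],[0,-16,0]],"turn":[0,0,0,0,0],"claw":[0.48,0.48,0.48,0.48,0.48]}'
```

```text
time: 3.25
tool_pos: [0.5562, 0.1149, 0.1928]
tool_rot: [-3.136, -0.001, 3.092]
contact_force: [-0.1, -12.1, -0.8]
opening: 0.0238
grip_force: 6.0
time: 3.75
tool_pos: [0.5555, 0.1024, 0.1934]
tool_rot: [3.14, 0.0, 3.092]
contact_force: [0.2, 4.1, 1.3]
opening: 0.0239
grip_force: 1.7
```

```bash
python3 -m inch '{"travel":[[0,6,0],[0,12,0],[0,17,0],[0,20,0],[0,21,0],[0,21,0]],"turn":[0,0,0,0,0,0],"claw":[0.48,0.48,0.48,0.48,0.48,0.48]}'
python3 -m inch '{"travel":[[0,-6,0],[0,-11,0],[0,-15,0],[0,-18,0],[0,-18,0]],"turn":[0,0,0,0,0],"claw":[0.48,0.48,0.48,0.48,0.48]}'
```

```text
time: 4.35
tool_pos: [0.5563, 0.1189, 0.1926]
tool_rot: [-3.133, -0.002, 3.093]
contact_force: [-0.3, -19.8, -1.1]
opening: 0.0298
grip_force: 8.8
time: 4.85
tool_pos: [0.5556, 0.105, 0.1933]
tool_rot: [3.141, 0.0, 3.092]
contact_force: [-0.8, 0.4, -1.4]
opening: 0.0242
grip_force: 0.2
```

```bash
python3 -m inch '{"travel":[[0,-2,0],[0,-4,0],[0,-5,0],[0,-5,0]],"turn":[0,0,0,0],"claw":[0.48,0.48,0.48,0.48]}' 30
python3 snap.py wrist w2
```

```text
time: 5.25
tool_pos: [0.5554, 0.1018, 0.1936]
tool_rot: [3.138, 0.001, 3.092]
contact_force: [0.7, 9.3, 0.8]
opening: 0.0241
grip_force: 4.6
5.3 [0.5554 0.1018 0.1935] [-0.2  9.3  0.9]
```

View pics/w2.png

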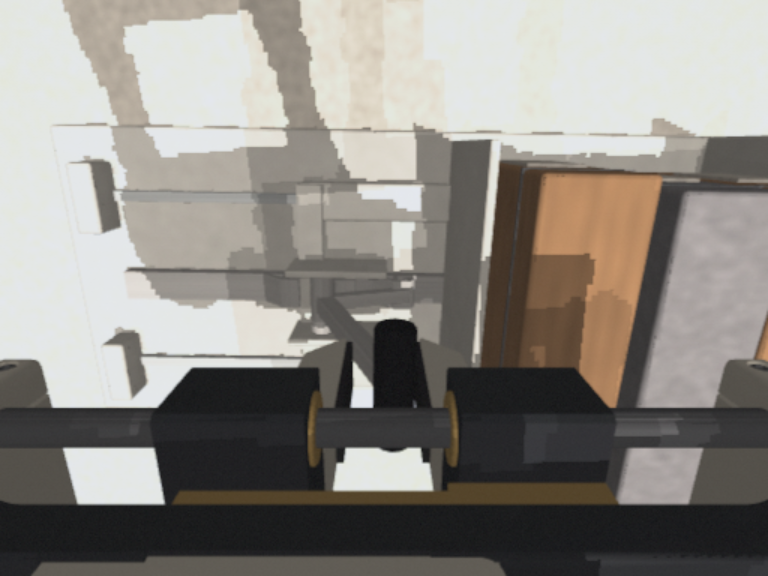

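The view shows the straddled bar at (395,385) resting on the front finger, still barely lifted. The plate edge is at (498,140) and file2 at (540,168). I'll compute how far the follower moved.

```bash
python3 -c "
from h import *
c=dict(np.load('pics/w2.npz'))
for u,v,z in((498,140,.114),(448,140,.016),(540,168,.132)):print(onz(c,u/1.5,v/1.5,z).round(4))
c=dict(np.load('pics/w1.npz'))
for u,v,z in((457,137,.114),(431,137,.016),(484,158,.132)):print(onz(c,u/1.5,v/1.5,z).round(4))"
```

```text
[0.4731 0.148  0.114 ]
[0.472  0.1437 0.016 ]
[0.4827 0.1579 0.132 ]
[0.474  0.1476 0.114 ]
[0.4725 0.145  0.016 ]
[0.484  0.1571 0.132 ]
```

The follower is still at its start, because pushing on the bar just jams the pin. I'll push the plate itself from behind, in the free area at rack x ≈ -65 mm, with the fingers closed.

```bash
python3 -m inch '{"travel":[[0,4,0],[0,4,-15],[0,4,-30],[30,5,-30],[63,5,-30],[63,5,-30],[63,5,0],[63,5,25],[63,5,40],[63,5,42],[63,5,42]],"turn":[0,0,0,0,0,0,0,0,0,0,0],"claw":[0.48,0.48,0.48,0.8,1,1,1,1,1,1,1]}' 30
python3 -m inch '{"travel":[[0,4,0],[0,8,0],[0,12,0],[0,14,0],[0,16,0],[0,16,0]],"turn":[0,0,0,0,0,0],"claw":[1,1,1,1,1,1]}'
```

```text
time: 6.4
tool_pos: [0.4932, 0.1078, 0.1512]
tool_rot: [-3.141, -0.0, 3.092]
contact_force: [0.4, -0.3, -0.5]
opening: 0.0009
grip_force: 0.0
time: 7.0
tool_pos: [0.4934, 0.1242, 0.1513]
tool_rot: [3.141, 0.0, 3.093]
contact_force: [-0.6, -1.0, 0.5]
opening: 0.0004
grip_force: 0.0
```

```bash
python3 -m inch '{"travel":[[0,2,0],[0,4,0],[0,5,0],[0,6,0],[0,6,0]],"turn":[0,0,0,0,0],"claw":[1,1,1,1,1]}'
```

```text
time: 7.5
tool_pos: [0.4937, 0.1291, 0.1512]
tool_rot: [-3.14, -0.0, 3.092]
contact_force: [-0.6, -5.8, 0.5]
opening: 0.0004
grip_force: 2.6
```

```bash
python3 -m inch '{"travel":[[0,1,0],[0,2,0],[0,2,0]],"turn":[0,0,0],"claw":[1,1,1]}'
python3 snap.py wrist w3
```

```text
time: 7.8
tool_pos: [0.4939, 0.1311, 0.1512]
tool_rot: [-3.14, -0.0, 3.092]
contact_force: [0.5, -4.9, 0.6]
opening: 0.0002
grip_force: 2.8
7.85 [0.4939 0.1311 0.1512] [ 0.3 -5.   1.4]
```

View pics/w3.png

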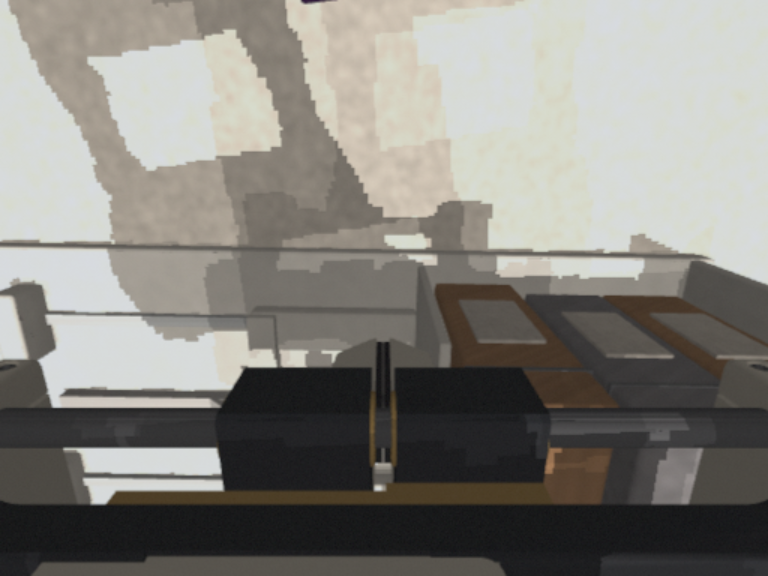

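The view shows the fingers at the plate's near side. The plate foot is at about (425,265) and the bottom corner of file2 at (436,286), so some gap remains.

```bash
python3 -c "
from h import *
c=dict(np.load('pics/w3.npz'))
for u,v,z in((418,265,.014),(426,265,.014),(436,286,.012)):print(onz(c,u/1.5,v/1.5,z).round(4))
cv2.imwrite('pics/w3c.png',cv2.resize(c['pixels'][165:265,265:365,::-1],(600,600),interpolation=2))"
```

```text
[0.4736 0.15   0.014 ]
[0.4738 0.1543 0.014 ]
[0.4866 0.1598 0.012 ]
```

View pics/w3c.png

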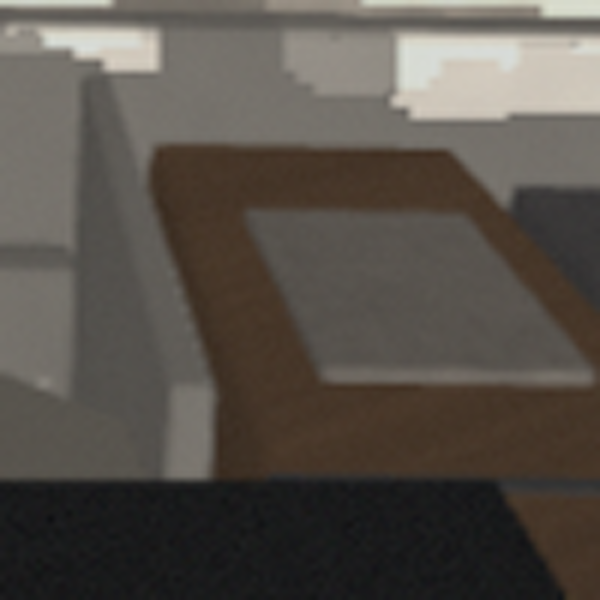

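About 5–6 mm has been eased and about 6 mm of gap remains. I'll ease 1 mm more, then go back to the bar.

```bash
python3 -m inch '{"travel":[[0,1,0],[0,1,0],[0,-6,0],[0,-13,0],[0,-13,-40],[0,-13,-75],[-30,-13,-75],[-64,-13,-75],[-64,-13,-75],[-64,-13,-55],[-64,-13,-43],[-64,-13,-43]],"turn":[0,0,0,0,0,0,0,0,0,0,0,0],"claw":[1,1,1,1,1,0.3,0.3,0.3,0.3,0.3,0.3,0.3]}' 30
python3 -m inch '{"travel":[[0,-4,0],[0,-8,0],[0,-11,0],[0,-14,0],[0,-14,0]],"turn":[0,0,0,0,0],"claw":[0.3,0.3,0.3,0.3,0.3]}'
```

```text
time: 9.05
tool_pos: [0.5555, 0.1155, 0.1922]
tool_rot: [-3.141, -0.005, 3.092]
contact_force: [-0.7, 0.0, -0.0]
opening: 0.0323
grip_force: 0.0
time: 9.55
tool_pos: [0.5566, 0.1014, 0.1947]
tool_rot: [3.141, 0.001, 3.092]
contact_force: [0.1, 0.8, -0.0]
opening: 0.032
grip_force: 0.4
```

```bash
python3 -m inch '{"travel":[[0,-3,0],[0,-6,0],[0,-9,0],[0,-9,0]],"turn":[0,0,0,0],"claw":[0.3,0.3,0.3,0.3]}'
```

```text
time: 9.95
tool_pos: [0.5559, 0.0923, 0.1941]
tool_rot: [-3.141, -0.0, 3.092]
contact_force: [-0.1, 0.2, -0.3]
opening: 0.0321
grip_force: 0.2
```

The pawl is free. I'll sweep it over to flipped back.

```bash
python3 -m inch '{"travel":[[0,-10,0],[0,-20,0],[0,-30,0],[0,-40,0],[0,-50,0],[0,-60,0],[0,-68,4],[0,-76,8],[0,-82,13],[0,-86,15],[0,-86,15]],"turn":[0,0,0,0,0,0,0,0,0,0,0],"claw":[0.3,0.3,0.3,0.3,0.3,0.3,0.3,0.3,0.3,0.3,0.3]}'
python3 snap.py scene s2
```

```text
time: 11.05
tool_pos: [0.5515, 0.0065, 0.1787]
tool_rot: [3.141, -0.001, 3.092]
contact_force: [0.0, -0.3, 0.4]
opening: 0.032
grip_force: 0.0
11.1 [0.5517 0.0068 0.179 ] [-0.7  0.3 -0.2]
```

View pics/s2.png

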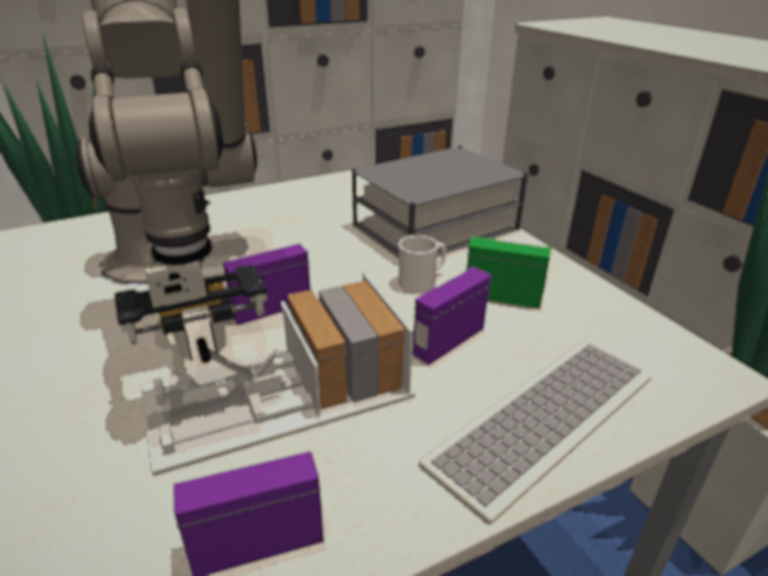

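The pawl is flipped back, with the bar at (205,348) between the fingers and the files standing. I'll push the follower home.

```bash
python3 -m inch '{"travel":[[0,-4,0],[0,-9,0],[0,-18,0],[0,-27,0],[0,-36,0],[0,-45,0],[0,-54,0],[0,-63,0],[0,-72,0],[0,-81,0],[0,-90,0],[0,-97,0]],"turn":[0,0,0,0,0,0,0,0,0,0,0,0],"claw":[0.3,0.3,0.3,0.3,0.3,0.3,0.3,0.3,0.3,0.3,0.3,0.3]}'
python3 -m inch '{"travel":[[0,-4,0],[0,-8,0],[0,-12,0],[0,-15,0],[0,-15,0]],"turn":[0,0,0,0,0],"claw":[0.3,0.3,0.3,0.3,0.3]}'
```

```text
time: 12.3
tool_pos: [0.546, -0.0891, 0.1792]
tool_rot: [3.139, -0.003, 3.093]
contact_force: [-3.5, 7.0, 1.6]
opening: 0.0324
grip_force: 3.2
time: 12.8
tool_pos: [0.5451, -0.1043, 0.1792]
tool_rot: [3.14, -0.003, 3.092]
contact_force: [-3.3, 3.5, 2.6]
opening: 0.0316
grip_force: 2.3
```

```bash
python3 -m inch '{"travel":[[0,-3,0],[0,-6,0],[0,-8,0],[0,-10,0],[0,-10,0]],"turn":[0,0,0,0,0],"claw":[0.3,0.3,0.3,0.3,0.3]}'
```

```text
time: 13.3
tool_pos: [0.5446, -0.1102, 0.1788]
tool_rot: [3.132, -0.004, 3.092]
contact_force: [-2.4, 21.1, 4.6]
opening: 0.0321
grip_force: 9.2
```

It's against the stops (21 N at the predicted place). Now I'll bring the handle forward and let it drop down.

```bash
python3 -m inch '{"travel":[[0,8,0],[0,16,0],[0,24,-2],[0,32,-6],[0,40,-10],[0,48,-14],[0,56,-14],[0,64,-14],[0,70,-14],[0,76,-14],[0,80,-14],[0,80,-14]],"turn":[0,0,0,0,0,0,0,0,0,0,0,0],"claw":[0.3,0.3,0.3,0.3,0.3,0.3,0.3,0.3,0.3,0.3,0.3,0.3]}'
python3 -m inch '{"travel":[[0,5,0],[0,10,0],[0,15,0],[0,20,0],[0,25,0],[0,30,0],[0,34,0],[0,36,0],[0,36,0]],"turn":[0,0,0,0,0,0,0,0,0],"claw":[0.3,0.3,0.3,0.3,0.3,0.3,0.3,0.3,0.3]}'
```

```text
time: 14.5
tool_pos: [0.5496, -0.0345, 0.1931]
tool_rot: [3.141, -0.0, 3.093]
contact_force: [-1.2, -0.2, 0.5]
opening: 0.0321
grip_force: 0.0
time: 15.4
tool_pos: [0.5515, 0.0011, 0.1933]
tool_rot: [3.142, 0.0, 3.093]
contact_force: [0.3, 1.0, -0.1]
opening: 0.0322
grip_force: 0.0
```

```bash
python3 -m inch '{"travel":[[0,2,0],[0,3,0],[0,3,0],[0,3,-15],[0,3,-40],[0,3,-70],[50,3,-100],[100,3,-100],[150,0,-100],[150,0,-100]],"turn":[0,0,0,0,0,0,0,0,0,0],"claw":[0.3,0.3,0.3,0.3,0.3,0.3,0.3,0.3,0.3,0.3]}'
python3 snap.py top t2;python3 snap.py scene s3
python3 - <<'E'
from h import *
t=dict(np.load("pics/top0.npz"));t2=dict(np.load("pics/t2.npz"));s2=dict(np.load("pics/s3.npz"))
A=[cv2.resize(c["pixels"][135:245,230:395,::-1],(450,300),interpolation=2) for c in(t,t2)]
B=cv2.resize(s2["pixels"][170:320,85:310,::-1],(450,300),interpolation=2)
cv2.imwrite("pics/cmp.png",np.vstack([np.vstack(A)[150:],np.zeros((0,450,3),np.uint8)])if 0 else cv2.resize(np.hstack([np.vstack(A),np.vstack([B,cv2.absdiff(*A)])]),(800,533)))
E
```

```text
time: 16.4
tool_pos: [0.3965, 0.0089, 0.2929]
tool_rot: [3.141, -0.003, 3.092]
contact_force: [0.8, 0.1, -0.8]
opening: 0.0322
grip_force: 0.0
16.45 [0.3984 0.0086 0.2935] [-0.4  0.9  0.2]
16.5 [0.4008 0.0083 0.2939] [0.  0.5 0.4]
```

View pics/cmp.png

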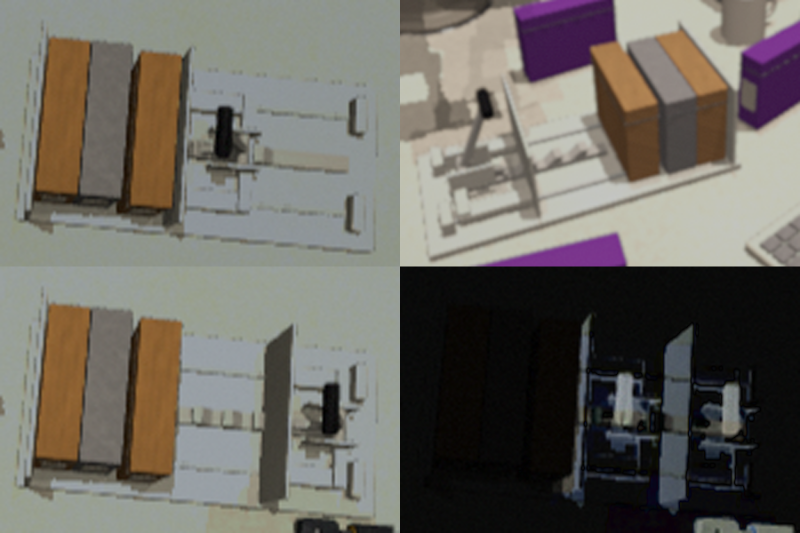

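The crops show the follower at the rear, the skids touching the stops, the pawl handle forward again and the files unmoved. I'll measure the bar to confirm.

Run:
```python
from h import *
L=lambda n:dict(np.load(f"pics/{n}.npz"))
t,s=L("t2"),L("s3")
def dark(c,x0,x1,y0,y1):
    m=(c["pixels"].max(2)<45).astype(np.uint8);k=np.zeros_like(m);k[y0:y1,x0:x1]=m[y0:y1,x0:x1]
    n,l,st,ce=cv2.connectedComponentsWithStats(k);i=1+st[1:,4].argmax();print(st[i]);return ce[i]
a=dark(t,355,380,175,220);b=dark(s,122,145,213,245)
print(two(t,a,s,b),onz(t,*a,.136))
```

```text
[362 184   8  21 137]
[129 221   8  15  81]
(array([0.55161825, 0.00376064, 0.13402655]), np.float64(0.0006325981926676326)) [0.55120144 0.00417018 0.136     ]
```

Run:
```python
from h import *
L=lambda n:dict(np.load(f"pics/{n}.npz"))["pixels"]
A=cv2.resize(L("t2")[160:240,335:390,::-1],(400,582),interpolation=2)
B=cv2.resize(L("s3")[240:310,90:145,::-1],(400,510),interpolation=2)
B=cv2.copyMakeBorder(B,0,72,0,0,0)
cv2.imwrite("pics/z.png",np.hstack([A,B]))
```

```text
(no output)
```

View pics/z.png

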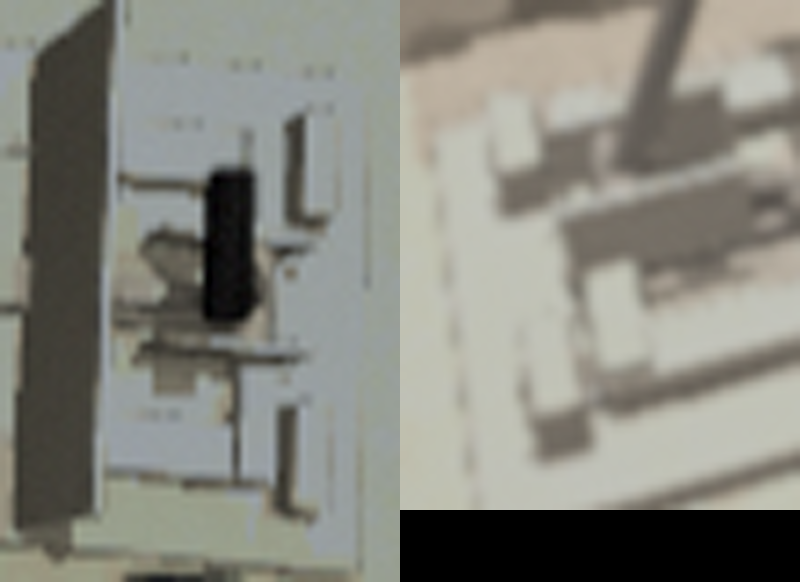

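The last picture shows the skids up to both stops and the handle in the down position. The follower travelled about 105–106 mm, it stalled sharply at the end, and the bar is at 134–136 mm height (pawl down). Handing in.

```bash
python3 -c "
from cell import robot
print(robot.hand_in())"
```

```text
the job is handed in; nothing more can be done
None
```

I handed in the job with the pawl released, the follower slid back until it stalled on the rear stops (about 105 mm of travel), and the pawl flipped down again; the files look unmoved and I never went near the mug.

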